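# Find the heavy side of a generator rotor by feel and hold it down

## Robot

A 7-joint arm with a two-finger parallel gripper is mounted at the origin on the work surface. World frame = base frame: x ahead of the robot, y to its left, z up, the work surface at z = 0. Lengths are in m, angles in rad, forces in N, time in s.
With the tool pointing down it reaches from about 0.4 to 0.875 m from the base axis. Payload 19.3 kg.
Tool frame: the origin (TCP) lies at the very end of the fingers, on their centre line; the grasp point (between the pads) lies 19 mm behind it; z points along the fingers, y is the line along which they close (so a half turn about z gives the same grasp; the last joint's range is limited). The gripper opens to 85 mm and grips with 20 to 120 N. Pads are 22 mm wide; open, the fingers measure 114 mm over their backs; the gripper's body (76 mm by 85 mm) begins 54 mm behind the grasp point. The pads swing forward as they close: fully open they stand 13 mm farther back than shut.
Start: joints at [1.07, 0.521, -0.036, 1.599, 0.021, 1.021, -0.113], TCP at [0.261, -0.568, 0.231] pointing down, gripper open.
Joint ranges: [-2.91, 2.91], [-0.3, 2.13], [-1.5, 1.42], [0.17, 2.43], [-1.26, 4.41], [0.16, 1.93], [-2.52, 2.52]. Speed limits (rad/s): [1.89, 1.89, 2.39, 2.39, 3.01, 3.01, 3.01].

## Interface

Orientations are given as [roll, pitch, yaw] about the fixed x, y, z axes, in that order (R = Rz(yaw) Ry(pitch) Rx(roll)).
In Python, from workcell import monitor, optics, job_done gives the robot as it stands.
- The arm moves only by the shell command python3 -m handwheel 'ROWS' [FORCE]. ROWS is JSON, a list of rows, each an object of numbers: "dx", "dy", "dz": the shift along the tool's x, y, z in cm; "wx", "wy", "wz": the turn, a rotation vector about the tool's x, y, z in rad; "claw": the opening in per cent of the stroke, from 0 (shut) to 100 (fully open). A call has 1 to 8 rows; each row shifts and turns the commanded pose from where the row before left it, along the tool's axes as they then stand; what a row does not reach is not made up. A row lasts 1/8 s, in which the tool goes at most 62.5 mm and 10.7 degrees, less where a joint would pass 70% of its speed; a pose out of reach is approached as far as the arm can. A call with a gripper value outside its range is refused whole. The fingers move at their own pace and stop on an object; FORCE is the grip in N (left out, the last holds). Time passes only in rows, so rows that do not move let the fingers close. It gives the time, the measured TCP pose, the force, the opening and the grip force at its end, in the units of the state.
- monitor.observe(): the state, without advancing time (a new reading comes with each control period).
- optics.grab_frame(name): name is "scene" or "top" or "wrist"; returns a dict with "frame" (400x640x3 uint8, blue, green, red), "fovy" (degrees; the focal length in pixels is half the picture's height over the tangent of half this angle, whatever the lens; pixels are square), "cx", "cy" (the principal point, pixels), "R" (3x3) and "t" (3): a world point X has camera coordinates R X + t. Camera axes: x right, y down, z forward; pixel columns grow to the right and rows downward; lengths in m; the calibration is good to about 2 mm. A picture is of the moment at which its call begins. There is no depth.
- job_done(): hands the job in; it is judged then, once.
Trained networks look in the newest picture that a camera, given by its name, has taken for a name from the list of things; names that differ only in an ending like _2 or _b are one class to them, and where a whole thing is asked for, a point or a joint stands for the part that bears it (a point fixed in the world has none). Each returns a list of dicts, best first, with "p" (0 to 1); they miss things now and then, are a little off and sometimes report something else, mostly with a low value. They report only what shows in the picture. A call takes as long as a camera call.
- optics.masks_of(name, camera): "region" (400x640 bool, what is visible of it) and "rect" ([left, top, width, height] in pixels, round what is visible of it).
The state is a dict: "clock": time; "qpos": joint angles; "qd": joint speeds; "joint_efforts": joint torques, N m; "position": TCP position; "tool_rot": TCP orientation; "force": force on the tool from outside, world axes, zero at the start; "moment": the same for the moment, N m; "grip_width": finger opening in m; "finger_force": force on a finger pad.
Only numpy, scipy, OpenCV 4.12 (cv2) and the standard library are available. Lean on these libraries where they do the work, as an engineer would, in place of code of your own. Each camera call takes 0.05 s, during which the arm holds its last target. There are 200 camera calls.

## Task

The closed generator rotor on the wooden board is out of balance, but nothing on the outside shows where. Take its crank handle and turn the rotor slowly through at least one full turn, feeling where it pulls, then bring its heavy side straight down and finish there, standing still and still gripping the handle, so that I can clip a balance weight on top. Leave the meters, tools and other loose things lying where they are.

Things in the scene. Friction and masses are not known exactly. Their poses are not given: they have to be found in the camera images.
- rig: Screwed-down wooden board, 360 x 440 x 18 mm, carrying two bearing posts and the rotor. Origin: centre of its underside; z up; x level along the axle, from the crank handle's side towards the posts. Axle 183 mm above the table.
- crank_centre (a point): Fixed point on the level axle line, 183 mm above the table: centre of the circle that crank_grip runs on. x level along the axle from the handle into the rotor, y level across it, z up. Along x from here: handle -28 to +52 mm; steel crank arm (20 mm wide, 65 mm both ways from the axle) 52 to 61 mm.
- drum (a point): Fixed point on the axle in the middle of the closed rotor drum (134 mm diameter, 45 mm long, aluminium), 86 mm along x from crank_centre; same axes. Sealed inside, anywhere round the axle, sits a lump of 0.38 to 0.52 kg, 42 mm off the axle: the heavy side. All else that turns is balanced.
- crank_grip (a point): Grip point on the centre line of the crank handle, 52 mm out from the crank arm. Handle: black level bar parallel to the axle, 18 mm diameter, 80 mm long, 55 mm off the axle; its sleeve turns freely, so pinched firmly (30 N) from above it can be led right round, tool upright. Turns with the rotor: z points from the axle to the handle.
- rotor (a joint): Rotor angle: 0 with the handle straight above the axle, + clockwise seen from the handle's side (at +1.57 the handle is at -y of crank_centre). No stops, counts on over turns; starts within 1 rad of 0. Bearing drag 0.24 N m, the same both ways, just over the imbalance, so it stays where left: turning takes up to 8 N at the handle as the heavy side rises, down to 0.5 N as it sinks.

How it is judged:
On the way:
1. the rotor has been cranked right round, one way or the other ((value of joint rotor above 5 rad or value of joint rotor below -5 rad)).
At the end, for the whole second after the job is handed in: The rotor's hidden heavy lump is straight below the axle to within 0.35 rad (20 degrees), the rotor stands still (under 0.1 rad/s) and the fingers still hold its handle (contact force over 1 N); it was turned through a full turn on the way (z of slug_c0 in the frame of crank_centre below -0.03945 m and contact force between the fingers and rotor above 1 N and velocity of joint rotor between -0.1 and 0.1 rad/s); the arm keeps its last pose, push and grip.
It fails at once if a loose bystander (meter, tool, spare part, jar) is shifted by over 30 mm (distance of any of meter_a, meter_b, screwdriver, spare_disc, grease_jar, wrench, y_fitting from where it was at the start of the episode above 0.03 m).
It also fails if it takes over 72 s, if anything falls off the work surface, if the arm or the gripper's body presses on something with over 40 N, if the wrist force passes 120 N, or if a joint passes its speed limit or range.

## Working session

There is one attempt and no reset: what is moved stays moved. The work goes in short steps, Python scripts to look and compute and a shell command to move; the robot and the scene stay as the last step left them, time stands still between calls to the robot, and variables do not carry over. Pictures are saved under pics/ and viewed, at most 10 in all, crops included, and the job is handed in when it is done.

```bash
mkdir -p pics; cat > h.py <<'E'
import numpy as np, cv2
from workcell import monitor, optics, job_done
def cam(n):
    c=optics.grab_frame(n); f=200/np.tan(np.radians(c['fovy'])/2)
    return c,f
def ray(c,f,u,v):
    R=np.array(c['R']);t=np.array(c['t'])
    d=R.T@np.array([(u-c['cx'])/f,(v-c['cy'])/f,1]); return -R.T@t,d
def proj(c,f,X):
    p=np.array(c['R'])@np.array(X)+np.array(c['t']); return c['cx']+f*p[0]/p[2],c['cy']+f*p[1]/p[2]
E
python3 - <<'E'
from h import *
ims=[]
for n in ['scene','top']:
    c,f=cam(n); cv2.imwrite(f'pics/{n}0.png',c['frame'])
    print(n,f,ray(c,f,320,200))
    for w in ['crank_grip','rotor','rig']:
        for m in optics.masks_of(w,n)[:2]:
            ys,xs=np.nonzero(m['region']); print(w,m['p'],m['rect'],xs.mean(),ys.mean())
s=monitor.observe(); print(s)
E
```

```text
scene 422.2943619098372 (array([1.07518216, 0.10731929, 0.62983796]), array([-0.67393593, -0.10613964, -0.73135866]))
crank_grip 0.86 [280.5, 135.4, 99.1, 124.8] 334.30451186920294 204.4120421317403
rotor 0.89 [280.5, 134.6, 99.5, 127.7] 334.4995959269436 204.39599159528044
top 427.1875513314869 (array([0.49611424, 0.03107227, 0.78136397]), array([ 0.17410397, -0.01573365, -0.98476339]))
crank_grip 0.72 [246.7, 105.8, 94.2, 108.4] 291.85798499464096 144.77384780278672
rotor 0.77 [244.6, 107.8, 97.5, 104.0] 291.64075114075115 144.82695682695683
rig 0.66 [159.6, 56.8, 262.7, 249.9] 302.26816163858336 192.00882857431137
{'clock': 0.4, 'qpos': array([ 1.06979797,  0.52152345, -0.03632525,  1.59960493,  0.02117755,
        1.02109866, -0.11279623]), 'qd': array([-0.00032779, -0.00112778,  0.00122128,  0.0007001 , -0.00079206,
       -0.00065434, -0.00090009]), 'joint_efforts': array([-2.68467600e-03, -9.26054621e+01,  1.97573751e+00, -3.69901192e+01,
        1.78528985e-02,  3.39460246e-03,  2.79007520e-05]), 'position': array([ 0.26095685, -0.5678291 ,  0.2311759 ]), 'tool_rot': array([-3.14134077e+00, -1.14283289e-05,  4.30771276e-01]), 'force': array([ 0.06969915,  0.35941537, -0.92639097]), 'moment': array([-0.01276393, -0.01390438, -0.04038308]), 'finger_force': 0.0, 'grip_width': 0.08542136123979167}
```

View pics/scene0.png

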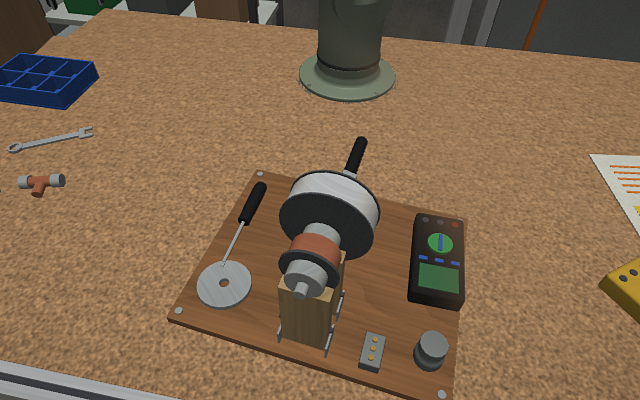

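View pics/top0.png

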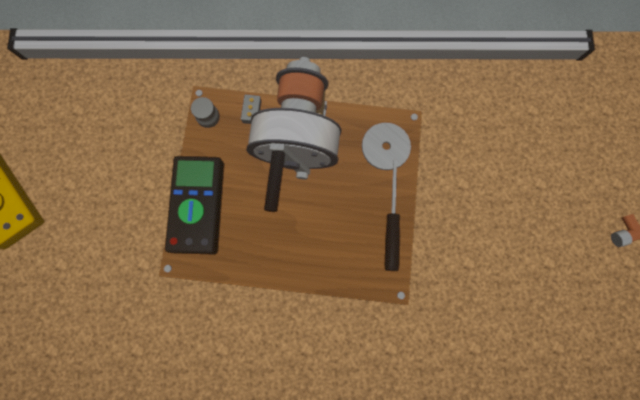

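The scene view shows the handle's free end at about (361,140) and the drum at (330,215). In the top view the handle runs from (277,150) to (271,210), with board screws at (198,93), (414,117), (401,296) and (167,268). The next picture is an enlarged crop to get more exact pixels.

```bash
python3 - <<'E'
from h import *
a=cv2.imread('pics/scene0.png')[125:275,265:395]; b=cv2.imread('pics/top0.png')[90:220,235:350]
a=cv2.resize(a,None,fx=3,fy=3,interpolation=2); b=cv2.resize(b,None,fx=3.4,fy=3.4,interpolation=2)
o=np.zeros((450,800,3),np.uint8); o[:450,:390]=a; o[:b.shape[0],400:400+b.shape[1]]=b; cv2.imwrite('pics/z.png',o)
c,f=cam('top')
P=[]
for u,v in [(198,93),(414,117),(401,296),(167,268)]:
    o,d=ray(c,f,u,v); p=o+d*(0.019-o[2])/d[2]; P.append(p); print(p.round(4))
P=np.array(P);print(P.mean(0)); 
for i,j in((3,0),(2,1),(1,0),(2,3)):
    d=P[j]-P[i];print(np.linalg.norm(d),np.degrees(np.arctan2(d[1],d[0])))
E
```

```text
[0.8378 0.2494 0.019 ]
[ 0.7895 -0.1595  0.019 ]
[ 0.4609 -0.1211  0.019 ]
[0.5107 0.2875 0.019 ]
[0.64973908 0.06406446 0.019     ]
0.3292547742762579 -6.639391237516702
0.33086114829067625 -6.653144458759078
0.4117196309907491 83.27319722610989
0.411645796940101 83.04959486064944
```

View pics/z.png

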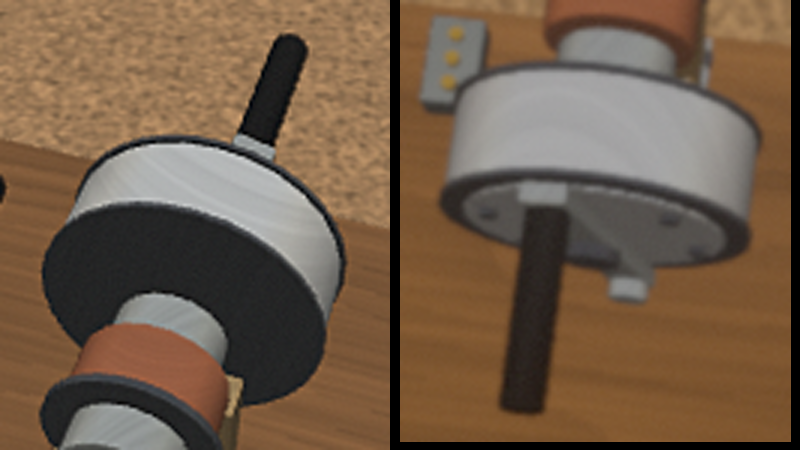

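The crop shows the handle's free end at top (271,210) and scene (362,138). Its base is at top (277.6,151) and scene (351,172), and the opposite arm end is at top (302,173).

```bash
cat >> h.py <<'E'
def fr(p):
    ex=np.array([np.cos(p[2]),np.sin(p[2]),0]);ey=np.array([-ex[1],ex[0],0]);return np.array([p[0],p[1],.183]),ex,ey,np.array([0,0,1.])
def pt(p,s,r):
    C,ex,ey,ez=fr(p); return C+ex*s+r*(np.cos(p[3])*ez-np.sin(p[3])*ey)
E
python3 - <<'E'
from h import *
from scipy.optimize import least_squares
S=cam('scene');T=cam('top')
obs=[(T,-.028,.055,271.2,209.2),(T,.052,.055,277.6,151),(S,-.028,.055,361,139.5),(S,.052,.055,351,171.7),(T,.056,-.065,302,172.5),(S,.109,0,326.7,225.7)]
def res(p):
    r=[]
    for c,s,rr,u,v in obs: 
        a=proj(*c,pt(p,s,rr)); r+=[a[0]-u,a[1]-v]
    return np.array(r+[(p[2]+.116)/.01])
q=least_squares(res,[.55,.07,-.116,-.4],loss='soft_l1')
p=q.x;print(p,res(p).round(1)); np.save('p.npy',p)
print('grip',pt(p,0,.055),'C',fr(p)[0])
import itertools
E
```

```text
[ 0.60439258  0.07112827 -0.11051578 -0.24258922] [-1.6  2.  -0.3  0.7  0.1 -1.  -3.1  2.2 -0.3 -0.5 -1.2  2.   0.5]
grip [0.60584974 0.0842596  0.23638956] C [0.60439258 0.07112827 0.183     ]
```

```bash
python3 -m handwheel '[{"dz":-3.5,"wz":0.18,"claw":75},{"dz":-3.5,"wz":0.18},{"dz":-3.5,"wz":0.18},{"dx":2.2,"dy":-5.7},{"dx":2.2,"dy":-5.7},{"dx":2.2,"dy":-5.7},{"dx":2.2,"dy":-5.7},{"dx":2.2,"dy":-5.7}]' 30; python3 -m handwheel '[{"dx":2.2,"dy":-5.7},{"dx":2.2,"dy":-5.7},{"dx":2.2,"dy":-5.7},{"dx":2.2,"dy":-5.7},{"dx":2.2,"dy":-5.7},{"dx":2.2,"dy":-5.7},{},{}]'; python3 -c "
from workcell import monitor;s=monitor.observe();print(s['position'],s['tool_rot'],s['qpos'])"
```

```text
[ 0.26093945 -0.56789285  0.23128271] [-3.14154620e+00 -6.02744224e-06  4.30695542e-01] [ 1.06984066  0.52139088 -0.03629489  1.5995385   0.02118576  1.02109336
 -0.11280603]schema error: expected keys dx, dy, dz, wx, wy, wz, claw
schema error: expected keys dx, dy, dz, wx, wy, wz, claw
```

```bash
python3 -m handwheel '[{"dx":0,"dy":0,"dz":-3.5,"wx":0,"wy":0,"wz":0.18,"claw":75},{"dx":0,"dy":0,"dz":-3.5,"wx":0,"wy":0,"wz":0.18,"claw":75},{"dx":0,"dy":0,"dz":-3.5,"wx":0,"wy":0,"wz":0.18,"claw":75},{"dx":2.2,"dy":-5.7,"dz":0,"wx":0,"wy":0,"wz":0,"claw":75},{"dx":2.2,"dy":-5.7,"dz":0,"wx":0,"wy":0,"wz":0,"claw":75},{"dx":2.2,"dy":-5.7,"dz":0,"wx":0,"wy":0,"wz":0,"claw":75},{"dx":2.2,"dy":-5.7,"dz":0,"wx":0,"wy":0,"wz":0,"claw":75},{"dx":2.2,"dy":-5.7,"dz":0,"wx":0,"wy":0,"wz":0,"claw":75}]' 30; python3 -c "
from workcell import monitor;s=monitor.observe();print(s['position'],s['tool_rot'],s['qpos'])"
```

```text
clock: 1.55
position: [0.402, -0.2947, 0.3366]
tool_rot: [3.141, -0.001, -0.109]
force: [1.5, -0.5, -0.4]
grip_width: 0.0639
finger_force: 0.0
[ 0.40203499 -0.29472865  0.33659097] [ 3.14126713e+00 -5.99647827e-04 -1.09249891e-01] [ 0.54302271  0.21283608 -0.035385    1.78275405  0.00827735  1.14546561
 -1.1750212 ]
```

```bash
python3 -m handwheel '[{"dx":2.2,"dy":-5.7,"dz":0,"wx":0,"wy":0,"wz":0,"claw":75},{"dx":2.2,"dy":-5.7,"dz":0,"wx":0,"wy":0,"wz":0,"claw":75},{"dx":2.2,"dy":-5.7,"dz":0,"wx":0,"wy":0,"wz":0,"claw":75},{"dx":2.2,"dy":-5.7,"dz":0,"wx":0,"wy":0,"wz":0,"claw":75},{"dx":2.2,"dy":-5.7,"dz":0,"wx":0,"wy":0,"wz":0,"claw":75},{"dx":2.2,"dy":-5.7,"dz":0,"wx":0,"wy":0,"wz":0,"claw":75},{"dx":2.2,"dy":-5.7,"dz":0,"wx":0,"wy":0,"wz":0,"claw":75},{"dx":0,"dy":0,"dz":0,"wx":0,"wy":0,"wz":0,"claw":75}]' 30; python3 - <<'E'
from h import *
s=monitor.observe();print(s['position'],s['tool_rot'],s['qpos'])
p=np.load('p.npy'); o=[]
for n in ['wrist','scene']:
    c,f=cam(n); im=c['frame'].copy()
    for ss in(-.028,.0,.052):
        u=proj(c,f,pt(p,ss,.055)); cv2.circle(im,(int(u[0]),int(u[1])),2,(0,255,255),-1); print(n,ss,u)
    o.append(im[:,100:500])
cv2.imwrite('pics/a.png',np.hstack(o))
E
```

```text
clock: 2.55
position: [0.5985, 0.0882, 0.3354]
tool_rot: [-3.14, 0.001, -0.103]
force: [-0.4, -0.7, 0.1]
grip_width: 0.0639
finger_force: 0.0
[0.59853199 0.08819604 0.33544467] [-3.13977892e+00  1.15254263e-03 -1.03250481e-01] [-0.06749617  0.4110697  -0.25254854  1.50947416  0.10371273  1.23475826
 -2.00817787]
wrist -0.028 (np.float64(324.81143381457116), np.float64(222.0605348815452))
wrist 0.0 (np.float64(325.1250831306668), np.float64(191.51483595768048))
wrist 0.052 (np.float64(325.75983267567386), np.float64(129.6978081534977))
scene -0.028 (np.float64(361.05579821732647), np.float64(138.53445111440652))
scene 0.0 (np.float64(356.70601323575465), np.float64(150.2217575457995))
scene 0.052 (np.float64(347.8789150598168), np.float64(173.93902212766747))
```

View pics/a.png

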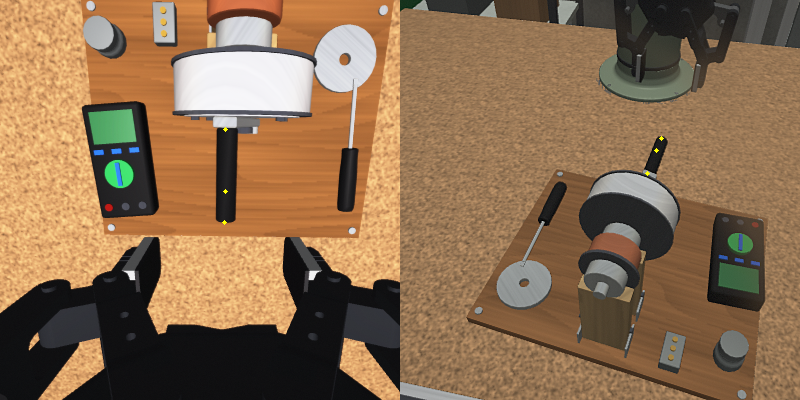

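The overlay matches in both views: the handle lies under the gripper at wrist crop (226,128–220). I'll descend and grip.

```bash
python3 -m handwheel '[{"dx":0.3,"dy":0.3,"dz":3.0,"wx":0,"wy":0,"wz":0,"claw":75},{"dx":0,"dy":0,"dz":3.0,"wx":0,"wy":0,"wz":0,"claw":75},{"dx":0,"dy":0,"dz":3.0,"wx":0,"wy":0,"wz":0,"claw":75},{"dx":0,"dy":0,"dz":2.8,"wx":0,"wy":0,"wz":0,"claw":75},{"dx":0,"dy":0,"dz":0,"wx":0,"wy":0,"wz":0,"claw":40},{"dx":0,"dy":0,"dz":0,"wx":0,"wy":0,"wz":0,"claw":0},{"dx":0,"dy":0,"dz":0,"wx":0,"wy":0,"wz":0,"claw":0},{"dx":0,"dy":0,"dz":0,"wx":0,"wy":0,"wz":0,"claw":0}]' 30; python3 -m handwheel '[{"dx":0,"dy":0,"dz":0,"wx":0,"wy":0,"wz":0,"claw":0},{"dx":0,"dy":0,"dz":0,"wx":0,"wy":0,"wz":0,"claw":0},{"dx":0,"dy":0,"dz":0,"wx":0,"wy":0,"wz":0,"claw":0},{"dx":0,"dy":0,"dz":0,"wx":0,"wy":0,"wz":0,"claw":0}]' 30
```

```text
clock: 3.65
position: [0.6011, 0.0805, 0.2197]
tool_rot: [-3.14, -0.002, -0.109]
force: [-1.9, 5.0, 6.5]
grip_width: 0.0169
finger_force: 29.6
clock: 4.15
position: [0.6011, 0.0805, 0.2196]
tool_rot: [-3.141, -0.002, -0.109]
force: [-1.5, 4.4, 7.4]
grip_width: 0.0167
finger_force: 29.7
```

```bash
python3 - <<'E'
import numpy as np
t=-.18+.12*np.arange(0,61); y=np.round(5.5*np.sin(t),1+1); z=np.round(-5.5*np.cos(t),2)
for i in range(60):
    print(f"{i}:{y[i+1]-y[i]:.2f},{z[i+1]-z[i]:.2f}",end='\n' if i%8==7 else '  ')
E
```

```text
0:0.65,-0.08  1:0.66,0.00  2:0.65,0.08  3:0.65,0.16  4:0.61,0.23  5:0.59,0.30  6:0.54,0.38  7:0.50,0.43
8:0.44,0.49  9:0.38,0.54  10:0.31,0.58  11:0.24,0.62  12:0.16,0.64  13:0.09,0.65  14:0.00,0.66  15:-0.07,0.66
16:-0.15,0.64  17:-0.22,0.62  18:-0.30,0.59  19:-0.37,0.55  20:-0.43,0.50  21:-0.48,0.44  22:-0.54,0.39  23:-0.58,0.31
24:-0.61,0.25  25:-0.64,0.17  26:-0.65,0.09  27:-0.66,0.02  28:-0.66,-0.07  29:-0.64,-0.14  30:-0.62,-0.22  31:-0.60,-0.29
32:-0.55,-0.36  33:-0.50,-0.43  34:-0.45,-0.48  35:-0.39,-0.53  36:-0.33,-0.58  37:-0.25,-0.61  38:-0.18,-0.63  39:-0.10,-0.65
40:-0.02,-0.66  41:0.06,-0.66  42:0.14,-0.64  43:0.21,-0.63  44:0.28,-0.59  45:0.36,-0.56  46:0.42,-0.51  47:0.47,-0.46
48:0.53,-0.39  49:0.57,-0.33  50:0.61,-0.26  51:0.63,-0.18  52:0.65,-0.11  53:0.66,-0.03  54:0.66,0.05  55:0.65,0.13
56:0.62,0.21  57:0.60,0.27  58:0.56,0.35  59:0.52,0.42
```

```bash
python3 -m handwheel '[{"dx":0,"dy":0.65,"dz":-0.08,"wx":0,"wy":0,"wz":0,"claw":0},{"dx":0,"dy":0.66,"dz":0,"wx":0,"wy":0,"wz":0,"claw":0},{"dx":0,"dy":0.65,"dz":0.08,"wx":0,"wy":0,"wz":0,"claw":0},{"dx":0,"dy":0.65,"dz":0.16,"wx":0,"wy":0,"wz":0,"claw":0}]' 
python3 -m handwheel '[{"dx":0,"dy":0.61,"dz":0.23,"wx":0,"wy":0,"wz":0,"claw":0},{"dx":0,"dy":0.59,"dz":0.30,"wx":0,"wy":0,"wz":0,"claw":0},{"dx":0,"dy":0.54,"dz":0.38,"wx":0,"wy":0,"wz":0,"claw":0},{"dx":0,"dy":0.50,"dz":0.43,"wx":0,"wy":0,"wz":0,"claw":0}]'
```

```text
clock: 4.65
position: [0.5981, 0.0543, 0.2181]
tool_rot: [-3.141, -0.002, -0.109]
force: [-4.2, 3.3, 11.2]
grip_width: 0.0172
finger_force: 30.0
clock: 5.15
position: [0.5954, 0.031, 0.2042]
tool_rot: [3.141, -0.001, -0.11]
force: [-2.4, 0.4, 4.3]
grip_width: 0.0168
finger_force: 29.6
```

```bash
cat > lg.sh <<'E'
python3 - <<'P'
from h import *
s=monitor.observe(); open('log.csv','a').write(' '.join('%.4f'%v for v in [s['clock'],*s['position'],*s['force']])+'\n')
print(s['clock'],s['position'].round(4),s['force'].round(1),s['grip_width'].round(4))
P
E
python3 -m handwheel '[{"dx":0,"dy":0.44,"dz":0.49,"wx":0,"wy":0,"wz":0,"claw":0},{"dx":0,"dy":0.38,"dz":0.54,"wx":0,"wy":0,"wz":0,"claw":0}]' >/dev/null; bash lg.sh
python3 -m handwheel '[{"dx":0,"dy":0.31,"dz":0.58,"wx":0,"wy":0,"wz":0,"claw":0},{"dx":0,"dy":0.24,"dz":0.62,"wx":0,"wy":0,"wz":0,"claw":0}]' >/dev/null; bash lg.sh
python3 -m handwheel '[{"dx":0,"dy":0.16,"dz":0.64,"wx":0,"wy":0,"wz":0,"claw":0},{"dx":0,"dy":0.09,"dz":0.65,"wx":0,"wy":0,"wz":0,"claw":0}]' >/dev/null; bash lg.sh
python3 -m handwheel '[{"dx":0,"dy":0,"dz":0.66,"wx":0,"wy":0,"wz":0,"claw":0},{"dx":0,"dy":-0.07,"dz":0.66,"wx":0,"wy":0,"wz":0,"claw":0}]' >/dev/null; bash lg.sh
python3 -m handwheel '[{"dx":0,"dy":-0.15,"dz":0.64,"wx":0,"wy":0,"wz":0,"claw":0},{"dx":0,"dy":-0.22,"dz":0.62,"wx":0,"wy":0,"wz":0,"claw":0}]' >/dev/null; bash lg.sh
```

```text
Traceback (most recent call last):
AttributeError: 'float' object has no attribute 'round'
Traceback (most recent call last):
AttributeError: 'float' object has no attribute 'round'
Traceback (most recent call last):
AttributeError: 'float' object has no attribute 'round'
Traceback (most recent call last):
AttributeError: 'float' object has no attribute 'round'
Traceback (most recent call last):
AttributeError: 'float' object has no attribute 'round'
```

```bash
sed -i '/^print/d' lg.sh; cat log.csv
```

```text
5.4000 0.5944 0.0229 0.1933 -3.2074 -0.3487 3.4393
5.6500 0.5938 0.0177 0.1806 -3.6261 -0.2298 2.8208
5.9000 0.5935 0.0157 0.1675 -1.8124 0.9681 1.2918
6.1500 0.5936 0.0168 0.1544 -2.9615 4.1235 1.8395
6.4000 0.5942 0.0208 0.1420 -3.5110 5.2287 3.2712
```

```bash

python3 -m handwheel '[{"dx":0,"dy":-0.30,"dz":0.59,"wx":0,"wy":0,"wz":0,"claw":0},{"dx":0,"dy":-0.37,"dz":0.55,"wx":0,"wy":0,"wz":0,"claw":0}]' >/dev/null; bash lg.sh
python3 -m handwheel '[{"dx":0,"dy":-0.43,"dz":0.50,"wx":0,"wy":0,"wz":0,"claw":0},{"dx":0,"dy":-0.48,"dz":0.44,"wx":0,"wy":0,"wz":0,"claw":0}]' >/dev/null; bash lg.sh
python3 -m handwheel '[{"dx":0,"dy":-0.54,"dz":0.39,"wx":0,"wy":0,"wz":0,"claw":0},{"dx":0,"dy":-0.58,"dz":0.31,"wx":0,"wy":0,"wz":0,"claw":0}]' >/dev/null; bash lg.sh
python3 -m handwheel '[{"dx":0,"dy":-0.61,"dz":0.25,"wx":0,"wy":0,"wz":0,"claw":0},{"dx":0,"dy":-0.64,"dz":0.17,"wx":0,"wy":0,"wz":0,"claw":0}]' >/dev/null; bash lg.sh
python3 -m handwheel '[{"dx":0,"dy":-0.65,"dz":0.09,"wx":0,"wy":0,"wz":0,"claw":0},{"dx":0,"dy":-0.66,"dz":0.02,"wx":0,"wy":0,"wz":0,"claw":0}]' >/dev/null; bash lg.sh
tail -5 log.csv
```

```text
6.6500 0.5950 0.0278 0.1308 -3.4509 6.2960 6.0139
6.9000 0.5961 0.0370 0.1216 -4.7238 6.8032 10.4804
7.1500 0.5975 0.0481 0.1149 -5.7117 4.9655 14.4076
7.4000 0.5989 0.0601 0.1110 -5.5295 1.7587 17.4420
7.6500 0.6003 0.0724 0.1100 -6.3675 -2.5689 17.8185
```

```bash

python3 -m handwheel '[{"dx":0,"dy":-0.66,"dz":-0.12,"wx":0,"wy":0,"wz":0,"claw":0},{"dx":0,"dy":-0.64,"dz":-0.19,"wx":0,"wy":0,"wz":0,"claw":0}]' >/dev/null; bash lg.sh
python3 -m handwheel '[{"dx":0,"dy":-0.62,"dz":-0.22,"wx":0,"wy":0,"wz":0,"claw":0},{"dx":0,"dy":-0.60,"dz":-0.29,"wx":0,"wy":0,"wz":0,"claw":0}]' >/dev/null; bash lg.sh
python3 -m handwheel '[{"dx":0,"dy":-0.55,"dz":-0.36,"wx":0,"wy":0,"wz":0,"claw":0},{"dx":0,"dy":-0.50,"dz":-0.43,"wx":0,"wy":0,"wz":0,"claw":0}]' >/dev/null; bash lg.sh
python3 -m handwheel '[{"dx":0,"dy":-0.45,"dz":-0.48,"wx":0,"wy":0,"wz":0,"claw":0},{"dx":0,"dy":-0.39,"dz":-0.53,"wx":0,"wy":0,"wz":0,"claw":0}]' >/dev/null; bash lg.sh
python3 -m handwheel '[{"dx":0,"dy":-0.33,"dz":-0.58,"wx":0,"wy":0,"wz":0,"claw":0},{"dx":0,"dy":-0.25,"dz":-0.61,"wx":0,"wy":0,"wz":0,"claw":0}]' >/dev/null; bash lg.sh
tail -5 log.csv
```

```text
7.9000 0.6016 0.0845 0.1126 -3.5256 -5.4166 5.7244
8.1500 0.6030 0.0962 0.1174 -0.8151 -6.3297 2.0743
8.4000 0.6042 0.1067 0.1251 1.5542 -5.2445 -1.5328
8.6500 0.6052 0.1155 0.1352 4.5808 -4.9805 -5.4713
8.9000 0.6059 0.1215 0.1471 5.1798 -2.8598 -6.7414
```

```bash

python3 -m handwheel '[{"dx":0,"dy":-0.18,"dz":-0.63,"wx":0,"wy":0,"wz":0,"claw":0},{"dx":0,"dy":-0.10,"dz":-0.65,"wx":0,"wy":0,"wz":0,"claw":0}]' >/dev/null; bash lg.sh
python3 -m handwheel '[{"dx":0,"dy":-0.02,"dz":-0.66,"wx":0,"wy":0,"wz":0,"claw":0},{"dx":0,"dy":0.06,"dz":-0.66,"wx":0,"wy":0,"wz":0,"claw":0}]' >/dev/null; bash lg.sh
python3 -m handwheel '[{"dx":0,"dy":0.14,"dz":-0.64,"wx":0,"wy":0,"wz":0,"claw":0},{"dx":0,"dy":0.21,"dz":-0.63,"wx":0,"wy":0,"wz":0,"claw":0}]' >/dev/null; bash lg.sh
python3 -m handwheel '[{"dx":0,"dy":0.28,"dz":-0.59,"wx":0,"wy":0,"wz":0,"claw":0},{"dx":0,"dy":0.36,"dz":-0.56,"wx":0,"wy":0,"wz":0,"claw":0}]' >/dev/null; bash lg.sh
python3 -m handwheel '[{"dx":0,"dy":0.42,"dz":-0.51,"wx":0,"wy":0,"wz":0,"claw":0},{"dx":0,"dy":0.47,"dz":-0.46,"wx":0,"wy":0,"wz":0,"claw":0}]' >/dev/null; bash lg.sh
python3 -m handwheel '[{"dx":0,"dy":0.53,"dz":-0.39,"wx":0,"wy":0,"wz":0,"claw":0},{"dx":0,"dy":0.57,"dz":-0.33,"wx":0,"wy":0,"wz":0,"claw":0}]' >/dev/null; bash lg.sh
python3 -m handwheel '[{"dx":0,"dy":0.61,"dz":-0.26,"wx":0,"wy":0,"wz":0,"claw":0},{"dx":0,"dy":0.63,"dz":-0.18,"wx":0,"wy":0,"wz":0,"claw":0}]' >/dev/null; bash lg.sh
python3 -m handwheel '[{"dx":0,"dy":0.65,"dz":-0.11,"wx":0,"wy":0,"wz":0,"claw":0},{"dx":0,"dy":0.66,"dz":-0.03,"wx":0,"wy":0,"wz":0,"claw":0}]' >/dev/null; bash lg.sh
python3 -m handwheel '[{"dx":0,"dy":0.66,"dz":0.05,"wx":0,"wy":0,"wz":0,"claw":0},{"dx":0,"dy":0.65,"dz":0.13,"wx":0,"wy":0,"wz":0,"claw":0}]' >/dev/null; bash lg.sh
python3 -m handwheel '[{"dx":0,"dy":0.62,"dz":0.21,"wx":0,"wy":0,"wz":0,"claw":0},{"dx":0,"dy":0.60,"dz":0.27,"wx":0,"wy":0,"wz":0,"claw":0}]' >/dev/null; bash lg.sh
tail -10 log.csv
cat > fit.py <<'E'
from h import *
from scipy.optimize import least_squares
L=np.loadtxt('log.csv'); ps=-.11; ey=np.array([-np.sin(ps),np.cos(ps),0])
Y=L[:,1:4]@ey; Z=L[:,3]+.019; Fy=L[:,4:7]@ey; Fz=L[:,6]
q=least_squares(lambda q:np.hypot(Y-q[0],Z-q[1])-q[2],[Y.mean(),.183,.055]).x; print('circle',q)
th=np.unwrap(np.arctan2(-(Y-q[0]),Z-q[1]))
tau=.055*(Fy*np.cos(th)+Fz*np.sin(th))   # resisting torque at handle
A=np.c_[np.ones_like(th),np.sin(th),np.cos(th)]
c,_,_,_=np.linalg.lstsq(A,tau,rcond=None); print('coef',c,'rms',np.std(tau-A@c))
# tau = d + K sin(th+phi); heavy side at angle th+phi from ... bottom => rising torque zero at phi=-th
print('K',np.hypot(c[1],c[2]),'theta with lump down',-np.arctan2(c[2],c[1])%(2*np.pi))
print(np.c_[th,tau,A@c,-(Fy*np.sin(th))+Fz*np.cos(th)].round(3))
E
python3 fit.py
```

```text
9.1500 0.6062 0.1246 0.1599 6.0623 -0.8910 -7.9559
9.4000 0.6062 0.1245 0.1731 5.4781 1.2080 -7.1210
9.6500 0.6058 0.1213 0.1859 5.7119 2.1026 -8.3623
9.9000 0.6051 0.1153 0.1975 5.8086 3.9974 -6.6873
10.1500 0.6041 0.1067 0.2072 5.5672 4.5662 -5.2662
10.4000 0.6029 0.0961 0.2146 3.1798 7.7847 -2.9079
10.6500 0.6015 0.0840 0.2192 1.8746 7.7540 0.6000
10.9000 0.6000 0.0709 0.2208 -1.1086 6.3303 5.8376
11.1500 0.5985 0.0574 0.2191 -2.6336 3.8331 8.6873
11.4000 0.5969 0.0446 0.2142 -3.6066 1.0583 9.5221
circle [0.13566979 0.18466678 0.05514324]
coef [ 0.25516636 -0.17596964  0.100885  ] rms 0.022468242547693352
K 0.20283761532847308 theta with lump down 3.6621552571891094
[[  1.045   0.144   0.154   2.33 ]
 [  1.296   0.14    0.113   1.369]
 [  1.537   0.072   0.083  -0.72 ]
 [  1.777   0.056   0.062  -4.07 ]
 [  2.015   0.049   0.053  -5.75 ]
 [  2.255   0.052   0.055  -8.357]
 [  2.492   0.075   0.068 -12.123]
 [  2.728   0.101   0.092 -14.925]
 [  2.957   0.114   0.124 -17.356]
 [  3.181   0.14    0.161 -17.933]
 [  3.406   0.224   0.204  -7.033]
 [  3.638   0.254   0.25   -4.863]
 [  3.877   0.262   0.298  -2.247]
 [  4.123   0.386   0.345  -0.656]
 [  4.367   0.391   0.387   0.142]
 [  4.607   0.436   0.42    0.615]
 [  4.848   0.401   0.443   0.825]
 [  5.087   0.483   0.456  -0.535]
 [  5.324   0.447   0.457  -0.067]
 [  5.559   0.404   0.447  -0.536]
 [  5.794   0.468   0.427   1.231]
 [  6.03    0.413   0.397   2.563]
 [  6.271   0.335   0.358   5.912]
 [  6.52    0.3     0.312   7.617]
 [  6.772   0.278   0.262   8.099]]
```

```bash
python3 - <<'E'
import numpy as np
t=np.append(6.78+.12*np.arange(0,27),9.94); y=np.round(5.5*np.sin(t),2); z=np.round(-5.5*np.cos(t),2)
for i in range(27): print(f"{i}:{y[i+1]-y[i]:.2f},{z[i+1]-z[i]:.2f}",end='\n' if i%2==1 else '  ')
E
```

```text
0:0.56,0.35  1:0.52,0.42
2:0.46,0.47  3:0.40,0.52
4:0.33,0.57  5:0.27,0.60
6:0.19,0.63  7:0.11,0.65
8:0.04,0.66  9:-0.04,0.66
10:-0.13,0.65  11:-0.19,0.63
12:-0.28,0.60  13:-0.34,0.56
14:-0.41,0.52  15:-0.46,0.47
16:-0.52,0.40  17:-0.57,0.35
18:-0.60,0.27  19:-0.63,0.20
20:-0.65,0.12  21:-0.65,0.04
22:-0.66,-0.04  23:-0.65,-0.11
24:-0.63,-0.19  25:-0.61,-0.27
26:-0.19,-0.10
```

```bash

python3 -m handwheel '[{"dx":0,"dy":0.56,"dz":0.30,"wx":0,"wy":0,"wz":0,"claw":0},{"dx":0,"dy":0.52,"dz":0.42,"wx":0,"wy":0,"wz":0,"claw":0},{"dx":0,"dy":0.46,"dz":0.47,"wx":0,"wy":0,"wz":0,"claw":0},{"dx":0,"dy":0.40,"dz":0.52,"wx":0,"wy":0,"wz":0,"claw":0}]' >/dev/null; bash lg.sh
python3 -m handwheel '[{"dx":0,"dy":0.33,"dz":0.57,"wx":0,"wy":0,"wz":0,"claw":0},{"dx":0,"dy":0.27,"dz":0.60,"wx":0,"wy":0,"wz":0,"claw":0},{"dx":0,"dy":0.19,"dz":0.63,"wx":0,"wy":0,"wz":0,"claw":0},{"dx":0,"dy":0.11,"dz":0.65,"wx":0,"wy":0,"wz":0,"claw":0}]' >/dev/null; bash lg.sh
python3 -m handwheel '[{"dx":0,"dy":0.04,"dz":0.66,"wx":0,"wy":0,"wz":0,"claw":0},{"dx":0,"dy":-0.04,"dz":0.66,"wx":0,"wy":0,"wz":0,"claw":0},{"dx":0,"dy":-0.13,"dz":0.65,"wx":0,"wy":0,"wz":0,"claw":0},{"dx":0,"dy":-0.19,"dz":0.63,"wx":0,"wy":0,"wz":0,"claw":0}]' >/dev/null; bash lg.sh
python3 -m handwheel '[{"dx":0,"dy":-0.28,"dz":0.60,"wx":0,"wy":0,"wz":0,"claw":0},{"dx":0,"dy":-0.34,"dz":0.56,"wx":0,"wy":0,"wz":0,"claw":0},{"dx":0,"dy":-0.41,"dz":0.52,"wx":0,"wy":0,"wz":0,"claw":0},{"dx":0,"dy":-0.46,"dz":0.47,"wx":0,"wy":0,"wz":0,"claw":0}]' >/dev/null; bash lg.sh
python3 -m handwheel '[{"dx":0,"dy":-0.52,"dz":0.40,"wx":0,"wy":0,"wz":0,"claw":0},{"dx":0,"dy":-0.57,"dz":0.35,"wx":0,"wy":0,"wz":0,"claw":0},{"dx":0,"dy":-0.60,"dz":0.27,"wx":0,"wy":0,"wz":0,"claw":0},{"dx":0,"dy":-0.63,"dz":0.15,"wx":0,"wy":0,"wz":0,"claw":0}]' >/dev/null; bash lg.sh
python3 -m handwheel '[{"dx":0,"dy":-0.65,"dz":0.12,"wx":0,"wy":0,"wz":0,"claw":0},{"dx":0,"dy":-0.65,"dz":0.04,"wx":0,"wy":0,"wz":0,"claw":0},{"dx":0,"dy":-0.66,"dz":-0.04,"wx":0,"wy":0,"wz":0,"claw":0},{"dx":0,"dy":-0.65,"dz":-0.11,"wx":0,"wy":0,"wz":0,"claw":0}]' >/dev/null; bash lg.sh
python3 -m handwheel '[{"dx":0,"dy":-0.63,"dz":-0.19,"wx":0,"wy":0,"wz":0,"claw":0},{"dx":0,"dy":-0.61,"dz":-0.27,"wx":0,"wy":0,"wz":0,"claw":0}]' >/dev/null; bash lg.sh
python3 -m handwheel '[{"dx":0,"dy":-0.19,"dz":-0.10,"wx":0,"wy":0,"wz":0,"claw":0},{"dx":0,"dy":0,"dz":0,"wx":0,"wy":0,"wz":0,"claw":0},{"dx":0,"dy":0,"dz":0,"wx":0,"wy":0,"wz":0,"claw":0},{"dx":0,"dy":0,"dz":0,"wx":0,"wy":0,"wz":0,"claw":0}]'
python3 fit.py; python3 - <<'E'
from h import *
s=monitor.observe();ey=np.array([.1098,.994,0]);print(s['position']@ey, s['position'][2]+.019)
c,f=cam('top');b=cam('scene')[0];cv2.imwrite('pics/e.png',np.hstack([c['frame'][:,100:500],b['frame'][:,150:550]]))
E
```

```text
clock: 15.15
position: [0.6031, 0.0975, 0.1185]
tool_rot: [-3.141, -0.001, -0.109]
force: [4.5, -1.6, -0.9]
grip_width: 0.0166
finger_force: 30.2
circle [0.135666   0.18476318 0.05508825]
coef [ 0.2559942  -0.17121586  0.1027201 ] rms 0.024570214414834694
K 0.19966543960227795 theta with lump down 3.6819717130532625
[[  1.047   0.145   0.159   2.326]
 [  1.297   0.14    0.119   1.365]
 [  1.539   0.072   0.088  -0.722]
 [  1.779   0.056   0.067  -4.072]
 [  2.016   0.048   0.057  -5.752]
 [  2.257   0.051   0.058  -8.359]
 [  2.493   0.074   0.071 -12.124]
 [  2.729   0.101   0.093 -14.926]
 [  2.958   0.114   0.124 -17.357]
 [  3.181   0.14    0.16  -17.933]
 [  3.406   0.224   0.201  -7.032]
 [  3.637   0.254   0.247  -4.86 ]
 [  3.876   0.262   0.295  -2.242]
 [  4.122   0.386   0.341  -0.646]
 [  4.365   0.391   0.382   0.154]
 [  4.606   0.436   0.415   0.629]
 [  4.846   0.401   0.439   0.838]
 [  5.086   0.483   0.453  -0.52 ]
 [  5.323   0.447   0.455  -0.055]
 [  5.558   0.404   0.446  -0.527]
 [  5.793   0.468   0.427   1.239]
 [  6.029   0.413   0.398   2.567]
 [  6.271   0.335   0.361   5.913]
 [  6.521   0.301   0.316   7.615]
 [  6.773   0.278   0.266   8.095]
 [  7.262   0.195   0.171   2.046]
 [  7.751   0.074   0.096  -1.428]
 [  8.229   0.071   0.059  -3.21 ]
 [  8.707   0.115   0.066  -6.225]
 [  9.177   0.124   0.114  -1.627]
 [  9.664   0.146   0.197   0.905]
 [  9.905   0.236   0.244   0.538]]
0.16314438149058394 0.13748140261108832
```

View pics/e.png

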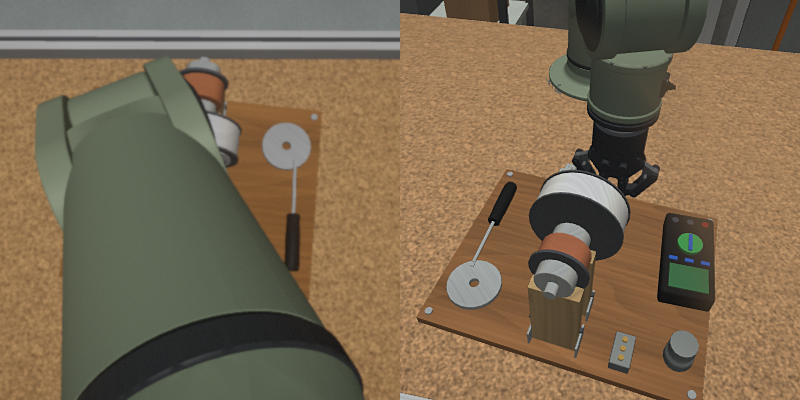

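The picture shows the fingers on the handle, low and to the meter side. The screwdriver, disc, jar and meter lie where they were. The rotor angle is 3.67 rad past one full turn, against a fitted lump-down angle of about 3.67, and it is standing still.

```bash
python3 -c "
from workcell import monitor,job_done
s=monitor.observe();print(s['clock'],s['finger_force'],abs(s['qd']).max());print(job_done())"
```

```text
15.25 30.18316090106964 0.0020371722669740963
the job is handed in; nothing more can be done
None
```

I cranked the rotor through about 1.6 turns and stopped it with its heavy side straight down by the felt-torque fit (about 3.67 rad past a full turn); it was standing still and gripped at 30 N when I handed the job in, with nothing loose seen to have moved.

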